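# Gauge a spacer ring on the stepped mandrel and sort it

### The arm

A 7-joint arm with a two-finger parallel gripper is mounted at the origin on the work surface. World frame = base frame: x ahead of the robot, y to its left, z up, the work surface at z = 0. Lengths are in m, angles in rad, forces in N, time in s.
With the tool pointing down it reaches from about 0.425 to 0.95 m from the base axis. Payload 16.7 kg.
Tool frame: the origin (TCP) lies midway between the tips of the shut fingers; the grasp point (between the pads) lies behind it (arm.hold_point_z is the x of the grasp point in the tool frame, in m); x points along the fingers, z is the direction in which the jaws open and shut, and the axes are right-handed (so a half turn about x gives the same grasp; the last joint's range is limited). The gripper opens to 94 mm and grips with 3 to 60 N. Pads are 16 mm wide; open, the fingers measure 119 mm over their backs; the gripper's body (75 mm by 177 mm) begins 78 mm behind the grasp point.
Start: joints at [1.127, 0.426, 0.074, 1.606, -0.034, 1.111, -0.067], TCP at [0.196, -0.646, 0.205] pointing down, gripper open.
Joint ranges: [-2.85, 2.85], [-0.5, 2.14], [-1.23, 1.37], [0.21, 2.46], [-1.02, 4.16], [0.16, 2.05], [-2.73, 2.73]. Speed limits (rad/s): [1.89, 1.89, 2.39, 2.39, 3.01, 3.01, 3.01].

### API

Orientations are given as a unit quaternion [x, y, z, w].
In Python, from plant import arm, get_image, recognise, pinpoint gives the robot as it stands.
- The arm moves only by the tool drive_tool, never from a script. Its arguments are lists of equal length, an entry for each row: "fingers": the opening, from -1 (shut) to 1 (fully open), so that 0 is half open; "travel": the shift along the world's x, y, z normalised to -1 to 1, where 1 is 400 mm, a list of three; "twist": the turn, a rotation vector about the world's x, y, z normalised to -1 to 1, where 1 is 90 degrees, a list of three. A call has 1 to 10 rows; each row is the pose to reach, as a shift and turn from the pose commanded when the call began; what a row does not reach only later rows make up. A row lasts 1/8 s, in which the tool goes at most 62.5 mm and 10.7 degrees, less where a joint would pass 70% of its speed; a pose out of reach is approached as far as the arm can. A call with a number of a shift or a turn outside -1 to 1 is refused whole. A call with a gripper value outside its range is refused whole. The fingers move at their own pace and stop on an object; the grip force is fixed at half the most. Time passes only in rows, so rows that repeat a pose let the fingers close. It gives the time, the measured TCP pose, the force and the opening at its end, in the units of the state.
- arm.get_obs(): the state, without advancing time (a new reading comes with each control period).
- get_image(name): name is "scene" or "top" or "wrist"; returns a dict with "img" (400x640x3 uint8, blue, green, red), "fx", "fy", "cx", "cy" (pixels), "k1" (the pictures are not rectified: a ray, as slopes to the right and down, at radius r is drawn at 1 + k1 r^2 times it, then the intrinsics apply), "pose" (4x4, takes a point from camera to world coordinates); the wrist camera has in their place "hand_eye" (4x4, takes a point from camera to tool coordinates, whose origin is the TCP and whose axes are the tool frame's). Camera axes: x right, y up, looking along -z (the intrinsics and any distortion apply to the point x, -y, -z); pixel columns grow to the right and rows downward; lengths in m; the calibration is good to about 2 mm. A picture is of the moment at which its call begins: read the wrist's pose just before it. There is no depth.
- arm.job_done(): hands the job in, once; it reports no verdict.
Trained networks look in the newest picture that a camera, given by its name, has taken for a name from the list of things; names that differ only in an ending like _2 or _b are one class to them, and where a whole thing is asked for, a point or a joint stands for the part that bears it (a point fixed in the world has none). Each returns a list of dicts, best first, with "score" (0 to 1); they miss things now and then, are a little off and sometimes report something else, mostly with a low value. They report only what shows in the picture. A call takes as long as a camera call. They do not tell look-alikes from the thing itself.
- recognise(name, camera): "at" ([x, y, z] in m, in world coordinates, good to about 4 mm: the middle of the surface that is visible of it).
- pinpoint(name, camera): "at" ([x, y, z] in m, in world coordinates, good to about 4 mm: a listed point, or the origin of a listed thing).
The state is a dict: "clock": time; "qpos": joint angles; "qvel": joint speeds; "joint_torque": joint torques, N m; "ee_pos": TCP position; "tool_rot": TCP orientation; "force": force on the tool from outside, world axes, zero at the start; "torque": the same for the moment, N m; "width": finger opening in m.
Only numpy, scipy, OpenCV 4.12 (cv2) and the standard library are available. Lean on these libraries where they do the work, as an engineer would, in place of code of your own. Each camera call takes 0.05 s, during which the arm holds its last target.

### The job

One spacer ring lies loose on the mat, outside the black holding frame. Gauge its bore: slide it squarely down the stepped mandrel as far as it will go, press it gently home on the step that stops it (a few newtons, never hard), then take it off and set it down flat (do not drop it) in the tray compartment with as many studs as that step has engraved lines. Leave the spare rings in their frame and everything else where it is.

Things in the scene. Friction and masses are not known exactly. Their poses are not given: they have to be found in the camera images.
- mandrel: fixed upright steel gauge; origin under its base disc (64 mm wide, 18 mm high), z up. Its spindle is clamped fast in the base 0 to 8 mm (unknown, not measured) above its lowest setting, for which: column 30 mm wide to z 46, land 25 mm from z 48.5 to 60, land 20 mm from 62.4 to 74, land 15 mm from 76.4 to 84, nose 8 mm at the tip, z 90; 45 degree shoulders between. Push under 12 N
- stop1 (a point): point on the mandrel's axis, 75 mm up: the underside of the ring of 17.5 mm bore comes to rest 0 to 8 mm above it (the spindle's unknown setting), on the shoulder above the 20 mm wide part that has 1 engraved line
- stop2 (a point): point on the mandrel's axis, 61 mm up: the underside of the ring of 22.5 mm bore comes to rest 0 to 8 mm above it (the spindle's unknown setting), on the shoulder above the 25 mm wide part that has 2 engraved lines
- stop3 (a point): point on the mandrel's axis, 47 mm up: the underside of the ring of 27.5 mm bore comes to rest 0 to 8 mm above it (the spindle's unknown setting), on the shoulder above the 30 mm wide part that has 3 engraved lines. A ring over 1.2 mm off-centre may catch on a shoulder it should pass: shift it and retry
- ring_a_mid (a point): centre (half-way up, 8 mm over its underside) of one of three bare aluminium spacer rings alike from the side: 40 mm outside, 16 mm high, about 50 g, lying flat, z along the hole. Bores are 17.5, 22.5 and 27.5 mm, one each; which has which is not told: gauge it. Two lie in the holding frame, the third alone on the mat
- ring_b_mid (a point): centre (half-way up, 8 mm over its underside) of one of three bare aluminium spacer rings alike from the side: 40 mm outside, 16 mm high, about 50 g, lying flat, z along the hole. Bores are 17.5, 22.5 and 27.5 mm, one each; which has which is not told: gauge it. Two lie in the holding frame, the third alone on the mat
- ring_c_mid (a point): centre (half-way up, 8 mm over its underside) of one of three bare aluminium spacer rings alike from the side: 40 mm outside, 16 mm high, about 50 g, lying flat, z along the hole. Bores are 17.5, 22.5 and 27.5 mm, one each; which has which is not told: gauge it. Two lie in the holding frame, the third alone on the mat
- dish: fixed low black holding frame with two spare rings in it, 130 x 70 mm outside (long side x), walls 4 mm thick and 12 mm high, floor level with the mat; origin at its centre on the mat
- tray: fixed grey sorting tray, three open compartments side by side along its y, each 100 mm (x) by 64 mm (y) inside, floor 4 mm above the mat, walls 4 mm thick with tops 24 mm above the mat; along its +x side a 20 mm wide ledge (top at 20 mm) bears 1, 2 or 3 round white studs, 11 mm wide, beside each compartment; origin under the middle compartment's centre, on the mat, z up
- bin1 (a point): centre of the inner floor (4 mm above the mat) of the sorting tray's compartment marked with 1 stud; same axes as the tray
- bin2 (a point): centre of the inner floor (4 mm above the mat) of the sorting tray's compartment marked with 2 studs; same axes as the tray
- bin3 (a point): centre of the inner floor (4 mm above the mat) of the sorting tray's compartment marked with 3 studs; same axes as the tray
- screwdriver: loose screwdriver lying on the mat, a bystander
- heatsink: loose finned aluminium heat sink, 60 x 60 x 28 mm, a bystander; origin under its centre
- fan: loose black case fan lying flat, 80 x 80 x 25 mm, a bystander; origin under its centre
Things that resemble listed ones, but are neither listed nor needed, are in the scene too. What is shaped like the part that bears ring_c_mid but green is not meant.

How it is judged:
By the outcome, as a careful person would: the job done as asked, in the order asked, and still so for the second after the job is handed in, with the robot touching nothing.
It also fails if it takes over 56 s, if anything falls off the work surface, if the arm or the gripper's body presses on something with over 40 N, if the wrist force passes 120 N, or if a joint passes its speed limit or range.

## Working session

There is one attempt and no reset: what is moved stays moved. The work goes in short steps, Python scripts to look and compute and a tool call to move; the robot and the scene stay as the last step left them, time stands still between calls to the robot, and variables do not carry over. Pictures are saved under pics/ and viewed, and the job is handed in when it is done.

Besides the shell and the picture viewer there is one more tool, called after "Call:" by a JSON object that holds its "name" and its "arguments". drive_tool: Moves the arm, as the interface text tells. Scaled input: -1 to 1 covers 400 mm each way for a shift and 90 degrees each way for a turn. Its arguments: {"type":"object","properties":{"fingers":{"type":"array","items":{"type":"number"}},"travel":{"type":"array","items":{"type":"array","items":{"type":"number","minimum":-1,"maximum":1}}},"twist":{"type":"array","items":{"type":"array","items":{"type":"number","minimum":-1,"maximum":1}}}},"required":["fingers","travel","twist"]}

```bash
mkdir -p pics; ls; cat > h.py <<'E'
import numpy as np, cv2
from plant import arm, get_image, recognise, pinpoint
def shot(n,f):
    d=get_image(n); cv2.imwrite('pics/'+f,d['img']); return d
def w2p(d,P,pose=None):
    T=d['pose'] if pose is None else pose
    c=np.linalg.inv(T)@np.append(P,1); u=np.array([c[0],-c[1]])/-c[2]
    u=u*(1+d['k1']*(u@u)); return np.array([d['fx']*u[0]+d['cx'],d['fy']*u[1]+d['cy']])
def p2w(d,px,z,pose=None):
    T=np.array(d['pose'] if pose is None else pose)
    K=np.array([[d['fx'],0,d['cx']],[0,d['fy'],d['cy']],[0,0,1.]])
    u=cv2.undistortPoints(np.array([[px]],float),K,np.array([d['k1'],0,0,0.]))[0,0]
    r=T[:3,:3]@np.array([u[0],-u[1],-1]); o=T[:3,3]
    return o+r*(z-o[2])/r[2]
E
python3 - <<'E'
from h import *
import pickle
print(arm.get_obs(), arm.hold_point_z)
ds={}
for n in ('top','scene','wrist'):
    d=shot(n,n+'0.png'); ds[n]=d; print(n,{k:v for k,v in d.items() if k!='img'})
pickle.dump(ds,open('d0.pkl','wb'))
for n in ('top','scene'):
  for o in ('mandrel','ring_a_mid','dish','tray','bin1','bin2','bin3'):
    print(n,o,[(np.round(r['at'],4),round(r['score'],2)) for r in pinpoint(o,n)][:5])
E
```

```text
pics
{'clock': 0.0, 'qpos': array([ 1.12652217,  0.42673066,  0.07385128,  1.60660083, -0.03411552,
        1.11080768, -0.06712177]), 'qvel': array([-0.00047599, -0.00091631, -0.00072885,  0.00042136,  0.00049076,
       -0.00016734,  0.00188926]), 'joint_torque': array([ 4.17204516e-03, -9.35813498e+01,  3.66940677e+00, -4.54170334e+01,
       -4.86343168e-02,  2.01757473e-02,  9.19868580e-05]), 'ee_pos': array([ 0.19595019, -0.64547197,  0.20477925]), 'tool_rot': array([ 0.42141656,  0.56837518, -0.42092176,  0.56761132]), 'force': array([-0.52701469,  0.30853863, -0.40743031]), 'torque': array([-0.04729325, -0.0123452 ,  0.01455818]), 'width': 0.09399423194428097} -0.0188
top {'fx': 431.6799429763522, 'fy': 431.6799429763522, 'cx': 329.7321673819204, 'cy': 202.48682869688602, 'k1': -0.11148070362371307, 'pose': array([[-0.01285137,  0.99336703, -0.11426626,  0.46453131],
       [-0.99967197, -0.01023218,  0.02347884, -0.01666952],
       [ 0.02215392,  0.11453051,  0.99317268,  1.23942323],
       [ 0.        ,  0.        ,  0.        ,  1.        ]])}
scene {'fx': 465.3783214782
[... 1634 characters left out ...]
04]), 0.18)]
scene mandrel [(array([ 0.5966, -0.0147,  0.0006]), 0.73)]
scene ring_a_mid [(array([ 0.6265, -0.3625,  0.007 ]), 0.54)]
scene dish [(array([ 0.5938, -0.3504,  0.0009]), 0.75)]
scene tray [(array([0.5434, 0.2635, 0.0025]), 0.97), (array([ 0.5955, -0.0137,  0.0771]), 0.23)]
scene bin1 [(array([0.5435, 0.3308, 0.0057]), 0.89), (array([0.537 , 0.2643, 0.0012]), 0.86), (array([ 0.5339,  0.1958, -0.0011]), 0.78)]
scene bin2 [(array([0.5435, 0.3308, 0.0057]), 0.89), (array([0.537 , 0.2643, 0.0012]), 0.86), (array([ 0.5339,  0.1958, -0.0011]), 0.78)]
scene bin3 [(array([0.5435, 0.3308, 0.0057]), 0.89), (array([0.537 , 0.2643, 0.0012]), 0.86), (array([ 0.5339,  0.1958, -0.0011]), 0.78)]
```

View pics/top0.png

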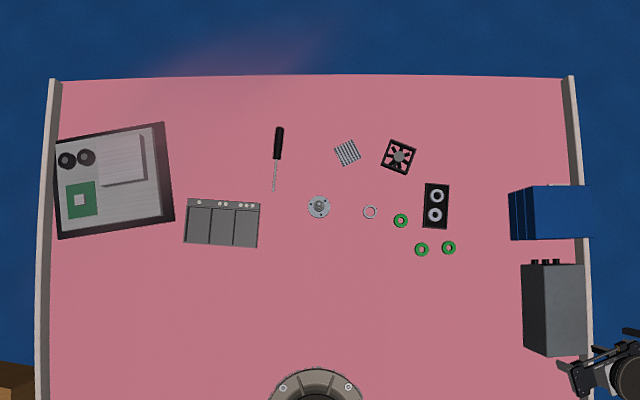

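View pics/scene0.png

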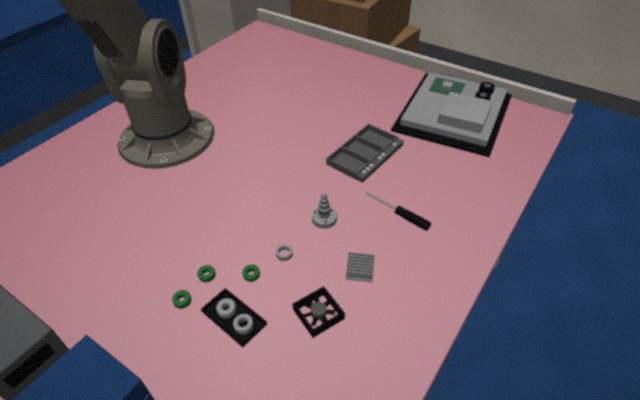

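View pics/wrist0.png

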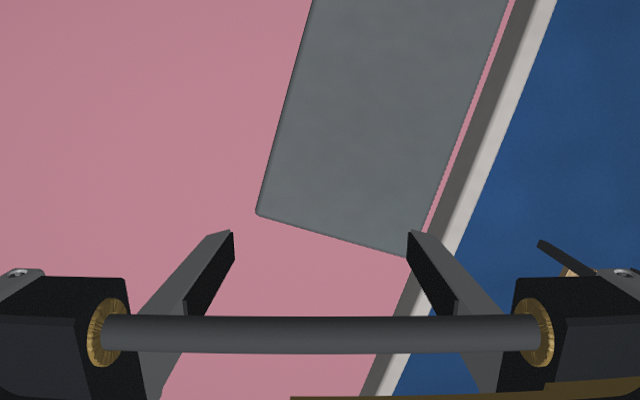

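The silver ring loose on the mat is at top (370,212). Look-alikes are the two spares in the frame at (437,195) and (435,215), and the green rings at (400,220), (422,249) and (449,247). The description points to (370,212). I'll check it in a crop, along with the tray studs.

```bash
python3 - <<'E'
from h import *
import pickle
ds=pickle.load(open('d0.pkl','rb'))
a=ds['top'];b=ds['scene']
A=cv2.resize(a['img'][180:260,170:400],None,fx=3.4,fy=3.4,interpolation=3)
B1=cv2.resize(b['img'][180:280,260:390],None,fx=3,fy=3,interpolation=3)
B2=cv2.resize(b['img'][115:215,300:430],None,fx=3,fy=3,interpolation=3)
c=np.zeros((A.shape[0]+300,782,3),np.uint8);c[:A.shape[0],:A.shape[1]]=A;c[-300:,:390]=B1;c[-300:,390:780]=B2
cv2.imwrite('pics/c0.png',c)
print('ring',p2w(a,(370,212),.016),p2w(b,(284.5,252),.016))
print('mandrel',p2w(a,(319,206.5),.018))
for p in [(188,199),(259,203),(183,246),(257,248)]: print('tray',p2w(a,p,.024))
for o in ('ring_a_mid','mandrel'):
  for n in('top','scene'):
    print(n,o,[(np.round(r['at'],4),round(r['score'],2)) for r in recognise(o,n)])
E
```

```text
ring [ 0.57676409 -0.16023511  0.016     ] [ 0.58527043 -0.16471343  0.016     ]
mandrel [ 0.5938825 -0.0148628  0.018    ]
tray [0.61854112 0.35874615 0.024     ]
tray [0.60496896 0.15501924 0.024     ]
tray [0.48506012 0.37026241 0.024     ]
tray [0.47807064 0.16013917 0.024     ]
top ring_a_mid []
scene ring_a_mid [(array([ 0.6298, -0.3593,  0.017 ]), 0.72)]
top mandrel [(array([ 0.5955, -0.015 ,  0.0179]), 0.9), (array([0.5505, 0.2635, 0.0017]), 0.27)]
scene mandrel [(array([ 0.6061, -0.0242,  0.0192]), 0.57)]
```

View pics/c0.png

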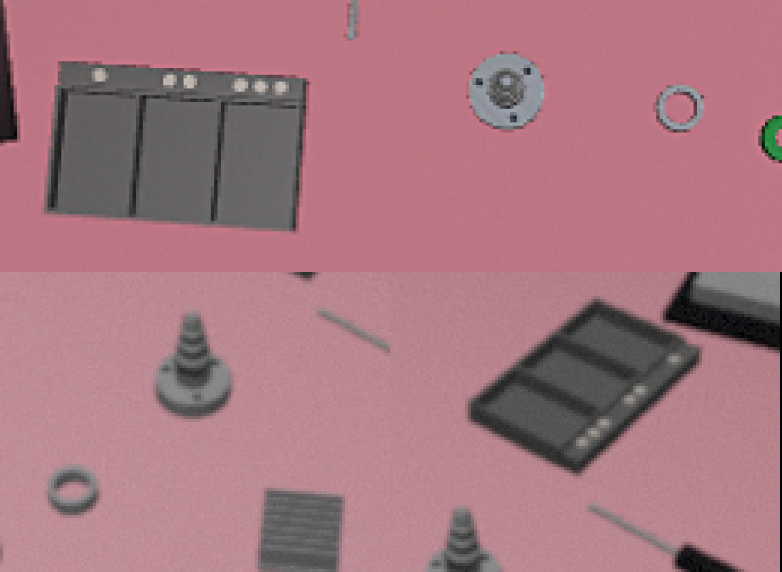

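```bash
python3 - <<'E'
from h import *
from scipy.spatial.transform import Rotation as R
o=arm.get_obs(); M=R.from_quat(o['tool_rot']).as_matrix(); print(M.round(4)); print(arm.get_obs()['clock'])
# tray yaw
a=np.array([.605,.155]);b=np.array([.6185,.3587]);print(np.degrees(np.arctan2(*(b-a)[::-1])))
E
```

```text
[[ 0.000e+00  9.569e-01  2.905e-01]
 [ 1.000e-04  2.905e-01 -9.569e-01]
 [-1.000e+00  1.000e-04 -1.000e-04]]
1.05
86.20832820641077
```

Call:
{"name": "drive_tool", "arguments": {"fingers": [1,1,1,1,1,1,1,1,1,1], "travel": [[0,0,0.2],[0,0,0.4],[0.05,0.07,0.5],[0.15,0.2,0.5],[0.25,0.33,0.5],[0.35,0.46,0.5],[0.45,0.59,0.5],[0.55,0.72,0.5],[0.65,0.84,0.5],[0.75,0.97,0.5]], "twist": [[0,0,0],[0,0,0],[0,0,0.1],[0,0,0.2],[0,0,0.3],[0,0,0.4],[0,0,0.5],[0,0,0.6],[0,0,0.7],[0,0,0.767]]}}

```text
clock: 2.3
ee_pos: [0.4793, -0.2788, 0.4058]
tool_rot: [0.024, 0.707, -0.024, 0.707]
force: [-0.1, -1.0, -0.3]
width: 0.0936
```

Call:
{"name": "drive_tool", "arguments": {"fingers": [1,1,1,1,1,1,1,1], "travel": [[0.07,0.08,-0.1],[0.14,0.16,-0.22],[0.2,0.23,-0.35],[0.21,0.24,-0.48],[0.21,0.24,-0.6],[0.21,0.24,-0.7],[0.21,0.24,-0.7],[0.21,0.24,-0.7]], "twist": [[0,0,0],[0,0,0],[0,0,0],[0,0,0],[0,0,0],[0,0,0],[0,0,0],[0,0,0]]}}

```text
clock: 3.3
ee_pos: [0.5632, -0.1847, 0.1271]
tool_rot: [0.025, 0.706, -0.025, 0.707]
force: [0.4, -0.1, 0.8]
width: 0.0939
```

```bash
cat >> h.py <<'E'
from scipy.spatial.transform import Rotation as R
def wrist(f):
    o=arm.get_obs(); d=get_image('wrist'); cv2.imwrite('pics/'+f,d['img'])
    T=np.eye(4);T[:3,:3]=R.from_quat(o['tool_rot']).as_matrix();T[:3,3]=o['ee_pos']
    d['pose']=T@np.array(d['hand_eye']); d['obs']=o
    return d
E
python3 - <<'E'
from h import *
import pickle
d=wrist('w1.png'); pickle.dump(d,open('w1.pkl','wb'))
print(d['obs']['clock'],d['obs']['ee_pos'],d['obs']['qvel'].round(3))
E
```

```text
3.3 [ 0.56320322 -0.18468977  0.12709355] [ 0.002 -0.015 -0.002 -0.007  0.002 -0.006 -0.002]
```

View pics/w1.png

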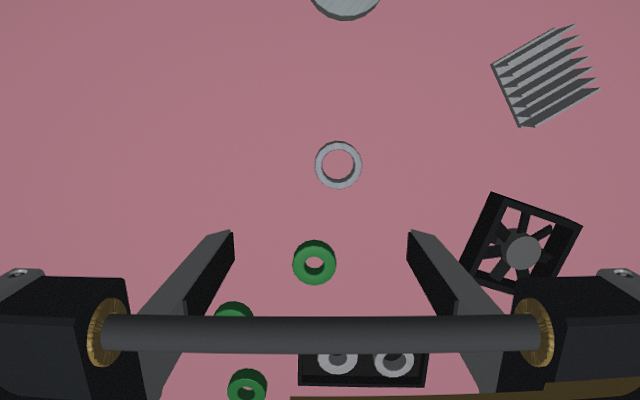

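Wrist view: the bare loose ring is at (338,165), the mandrel base is at the top (345,5), and a green ring is at (314,262). I'll measure the ring.

```bash
cat >> h.py <<'E'
def circ(d,px,win,r,z,show=None):
    """fit ring outer circle: gray mask (low saturation) near px"""
    im=d['img']; hsv=cv2.cvtColor(im,cv2.COLOR_BGR2HSV)
    m=((hsv[...,1]<60)).astype(np.uint8)
    x,y=px; mm=np.zeros_like(m); mm[y-win:y+win,x-win:x+win]=m[y-win:y+win,x-win:x+win]
    cs,_=cv2.findContours(mm,cv2.RETR_CCOMP,cv2.CHAIN_APPROX_NONE)
    cs=sorted(cs,key=cv2.contourArea)[::-1][:3]
    out=[]
    for c in cs:
        if len(c)<12: continue
        P=np.array([p2w(d,(float(q[0][0]),float(q[0][1])),z)[:2] for q in c])
        (cx,cy),rr=cv2.minEnclosingCircle(P.astype(np.float32))
        A=np.c_[2*P,np.ones(len(P))]; s=np.linalg.lstsq(A,(P**2).sum(1),rcond=None)[0]
        out.append((s[0],s[1],np.sqrt(s[2]+s[0]**2+s[1]**2),len(c), cv2.fitEllipse(c)))
    return out
E
python3 - <<'E'
from h import *
import pickle
d=pickle.load(open('w1.pkl','rb'))
for o in circ(d,(338,165),32,.02,.016): print(o)
print(p2w(d,(338,164),.016))
E
```

```text
(np.float64(0.5799650553180019), np.float64(-0.1613479011250817), np.float64(0.01946643712259379), 134, ((337.7236633300781, 164.6322479248047), (46.643638610839844, 47.68449783325195), 172.67196655273438))
(np.float64(0.5796376078797669), np.float64(-0.1605059852014598), np.float64(0.012875417909714035), 88, ((337.2813720703125, 163.87371826171875), (29.85032844543457, 32.66396713256836), 74.2895278930664))
[ 0.58022694 -0.16053451  0.016     ]
```

Call:
{"name": "drive_tool", "arguments": {"fingers": [0.6,0.6,0.6,0.6,0.6,0.6], "travel": [[0.042,0.058,-0.05],[0.042,0.058,-0.13],[0.042,0.058,-0.2],[0.042,0.058,-0.25],[0.042,0.058,-0.27],[0.042,0.058,-0.27]], "twist": [[0,0,0],[0,0,0],[0,0,0],[0,0,0],[0,0,0],[0,0,0]]}}

```text
clock: 4.1
ee_pos: [0.5794, -0.1615, 0.0179]
tool_rot: [0.025, 0.707, -0.025, 0.707]
force: [0.2, 0.9, -0.5]
width: 0.0754
```

```bash
python3 - <<'E'
from h import *
import pickle
d=wrist('w2.png'); pickle.dump(d,open('w2.pkl','wb'))
print(d['obs']['clock'],d['obs']['ee_pos'],d['obs']['qvel'].round(3))
print(w2p(d,(.58,-.1615,.016),d['pose']))
E
```

```text
4.1 [ 0.57944986 -0.16145     0.01788756] [ 0.001 -0.014 -0.005 -0.006 -0.003  0.008  0.002]
[320.5295942  242.72949033]
```

View pics/w2.png

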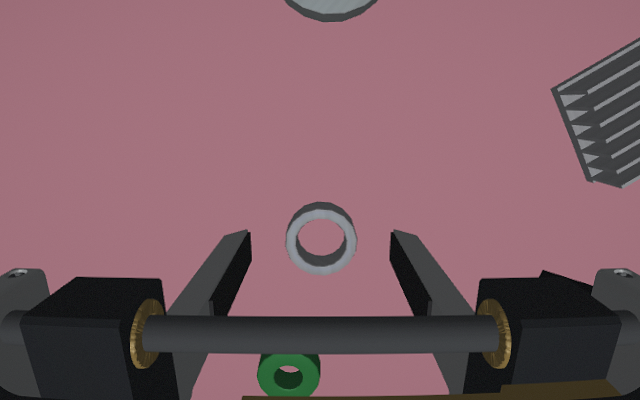

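Call:
{"name": "drive_tool", "arguments": {"fingers": [0.6,0.6,0.6,-0.3,-0.3,-0.3,-0.3,-0.3,-0.3,-0.3], "travel": [[0.001,0.003,-0.02],[0.001,0.003,-0.034],[0.001,0.003,-0.034],[0.001,0.003,-0.034],[0.001,0.003,-0.034],[0.001,0.003,-0.034],[0.001,0.003,-0.034],[0.001,0.003,-0.034],[0.001,0.003,-0.034],[0.001,0.003,-0.034]], "twist": [[0,0,0],[0,0,0],[0,0,0],[0,0,0],[0,0,0],[0,0,0],[0,0,0],[0,0,0],[0,0,0],[0,0,0]]}}

```text
clock: 5.4
ee_pos: [0.5796, -0.1601, 0.0039]
tool_rot: [0.025, 0.707, -0.025, 0.707]
force: [0.4, 0.5, 1.5]
width: 0.0388
```

```bash
python3 - <<'E'
from h import *
import pickle
d=wrist('w3.png'); pickle.dump(d,open('w3.pkl','wb'))
o=d['obs'];print(o['clock'],o['ee_pos'],o['width'],o['force'])
E
```

```text
5.4 [ 0.57960545 -0.16013859  0.00393965] 0.03882299368066317 [0.44905525 0.51017981 1.52185649]
```

View pics/w3.png

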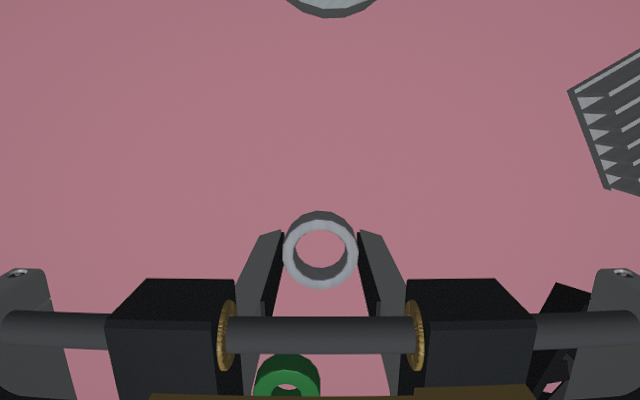

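```bash
python3 - <<'E'
from h import *
import pickle
d=pickle.load(open('w3.pkl','rb'))
H=np.array(d['hand_eye'])
for x in (0,-.0121,-.0188,-.037):
  for y in (-.008,0,.008):
    print(x,y,w2p(d,(x,y,.0194),H).round(1),w2p(d,(x,y,-.0194),H).round(1))
for y in (-.002,0,.002,.004):print(w2p(d,(-.0121,y,0),H))
for o in circ(d,(320,250),42,.02,.016): print(o)
c=d['img'][195:345,230:410]; cv2.imwrite('pics/w3c.png',cv2.resize(c,None,fx=4,fy=4,interpolation=3))
E
```

```text
0 -0.008 [355.3 257.7] [283.8 257.8]
0 0 [355.7 243.9] [283.4 244.1]
0 0.008 [356.  229.9] [282.9 230. ]
-0.0121 -0.008 [357.5 267.5] [281.5 267.6]
-0.0121 0 [358. 253.] [281.  253.1]
-0.0121 0.008 [358.4 238.1] [280.5 238.2]
-0.0188 -0.008 [358.9 273.5] [280.1 273.6]
-0.0188 0 [359.4 258.5] [279.5 258.6]
-0.0188 0.008 [359.9 243.2] [279.  243.3]
-0.037 -0.008 [363.2 292.2] [275.7 292.3]
-0.037 0 [363.8 275.8] [275. 276.]
-0.037 0.008 [364.4 259. ] [274.3 259.1]
[319.48539    256.75340911]
[319.4774529  253.08955706]
[319.46947629 249.40245719]
[319.46146025 245.69205223]
(np.float64(0.5794430856311277), np.float64(-0.15959845838119116), np.float64(0.021370794834407243), 315, ((319.1393127441406, 250.7083282470703), (77.338134765625, 87.06481170654297), 84.04002380371094))
(np.float64(0.5799455563236674), np.float64(-0.15771370188692574), np.float64(0.011362269602459731), 124, ((319.81109619140625, 248.2552947998047), (38.51830291748047, 49.515968322753906), 90.07355499267578))
```

View pics/w3c.png

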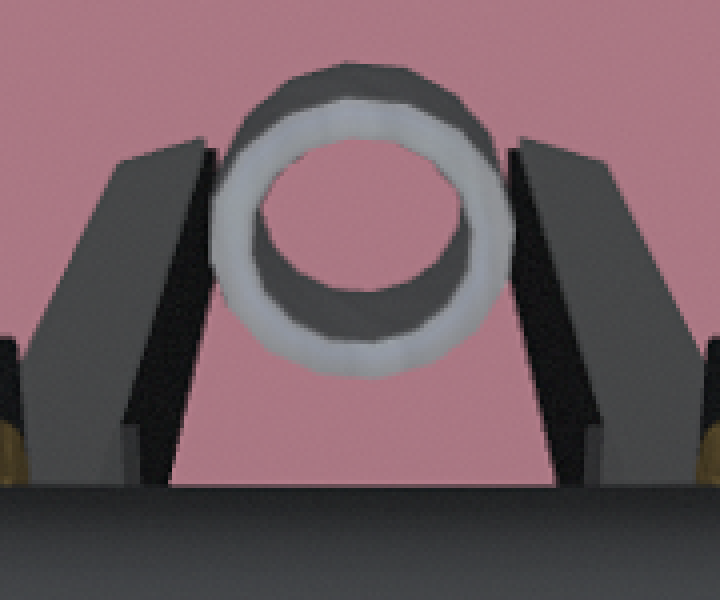

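Call:
{"name": "drive_tool", "arguments": {"fingers": [-0.3,-0.3,-0.3,-0.3,-0.3,-0.3,-0.3,-0.3], "travel": [[0,0,0.1],[0,0,0.25],[0,0,0.39],[0.02,0.13,0.39],[0.041,0.26,0.39],[0.041,0.36,0.39],[0.041,0.36,0.39],[0.041,0.36,0.39]], "twist": [[0,0,0],[0,0,0],[0,0,0],[0,0,0],[0,0,0],[0,0,0],[0,0,0],[0,0,0]]}}

```text
clock: 6.45
ee_pos: [0.5958, -0.0167, 0.1597]
tool_rot: [0.025, 0.707, -0.025, 0.707]
force: [1.1, -0.3, -0.0]
width: 0.039
```

```bash
python3 - <<'E'
from h import *
import pickle
d=wrist('w4.png'); pickle.dump(d,open('w4.pkl','wb'))
o=d['obs'];print(o['clock'],o['ee_pos'],o['width'],o['force'],R.from_quat(o['tool_rot']).as_matrix().round(4))
E
```

```text
6.45 [ 0.5958257  -0.01674357  0.15970245] 0.03900559710094826 [ 1.11686221 -0.30929914 -0.04878445] [[-4.000e-04  7.130e-02  9.975e-01]
 [-4.000e-04  9.975e-01 -7.130e-02]
 [-1.000e+00 -4.000e-04 -4.000e-04]]
```

View pics/w4.png

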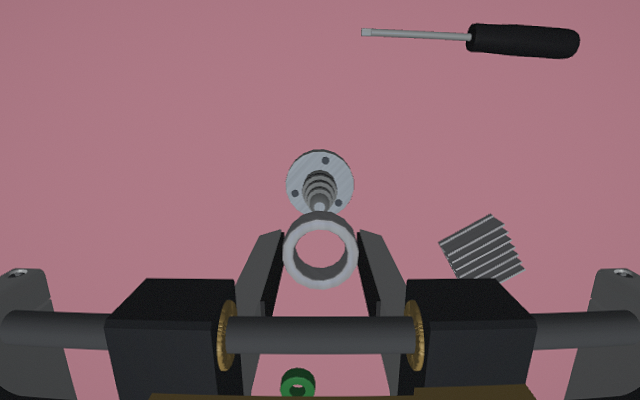

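```bash
python3 - <<'E'
from h import *
import pickle
d=pickle.load(open('w4.pkl','rb'))
c=d['img'][140:300,230:410]; cv2.imwrite('pics/w4c.png',cv2.resize(c,None,fx=4,fy=4,interpolation=3))
for p in [(.596,-.0155),(.594,-.015),(.598,-.017)]:
  print(p,w2p(d,(*p,.018)).round(1),w2p(d,(*p,.09)).round(1),w2p(d,(*p,.098)).round(1))
print('ring',p2w(d,(320.7,254.7),.1719))
E
```

```text
(0.596, -0.0155) [319.8 184.6] [319.8 206.1] [319.8 209.2]
(0.594, -0.015) [317.6 184.2] [317.  205.6] [316.9 208.7]
(0.598, -0.017) [322.1 186. ] [322.7 207.9] [322.7 211. ]
ring [ 0.59638427 -0.0176155   0.1719    ]
```

View pics/w4c.png

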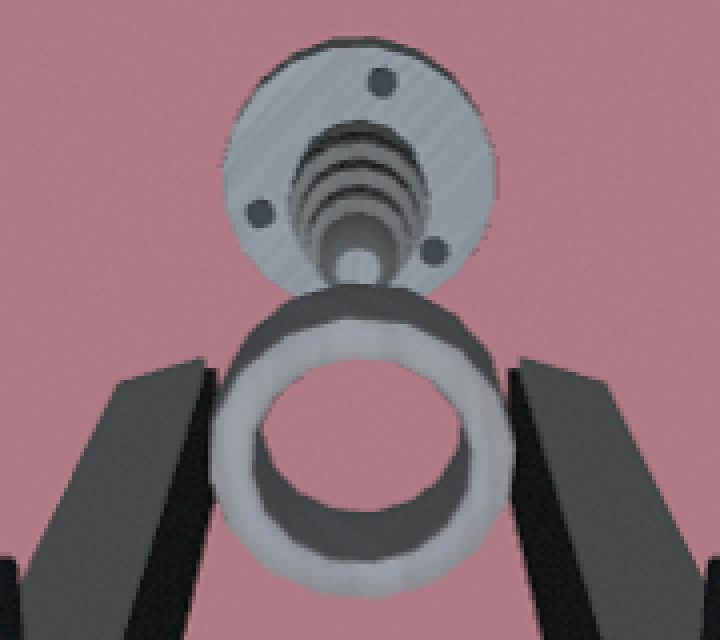

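Call:
{"name": "drive_tool", "arguments": {"fingers": [-0.3,-0.3,-0.3,-0.3], "travel": [[-0.001,0.0075,-0.06],[-0.001,0.0075,-0.124],[-0.001,0.0075,-0.124],[-0.001,0.0075,-0.124]], "twist": [[0,0,0],[0,0,0],[0,0,0],[0,0,0]]}}

```text
clock: 7.0
ee_pos: [0.5959, -0.0138, 0.111]
tool_rot: [0.026, 0.706, -0.026, 0.707]
force: [-0.3, 0.4, -1.1]
width: 0.039
```

```bash
python3 - <<'E'
from h import *
import pickle
d=wrist('w5.png'); pickle.dump(d,open('w5.pkl','wb'))
o=d['obs'];print(o['clock'],o['ee_pos'],o['width'],o['force'])
c=d['img'][150:310,230:410]; cv2.imwrite('pics/w5c.png',cv2.resize(c,None,fx=4,fy=4,interpolation=3))
for z in (.09,.094,.098): print(w2p(d,(.5963,-.0146,z)).round(1),w2p(d,(.596,-.0146,.018)).round(1))
E
```

```text
7.0 [ 0.59594776 -0.01384405  0.11102679] 0.03895758958243261 [-0.32468029  0.39724485 -1.05924805]
[320.2 231.8] [319.7 200.4]
[320.2 234.2] [319.7 200.4]
[320.2 236.6] [319.7 200.4]
```

View pics/w5c.png

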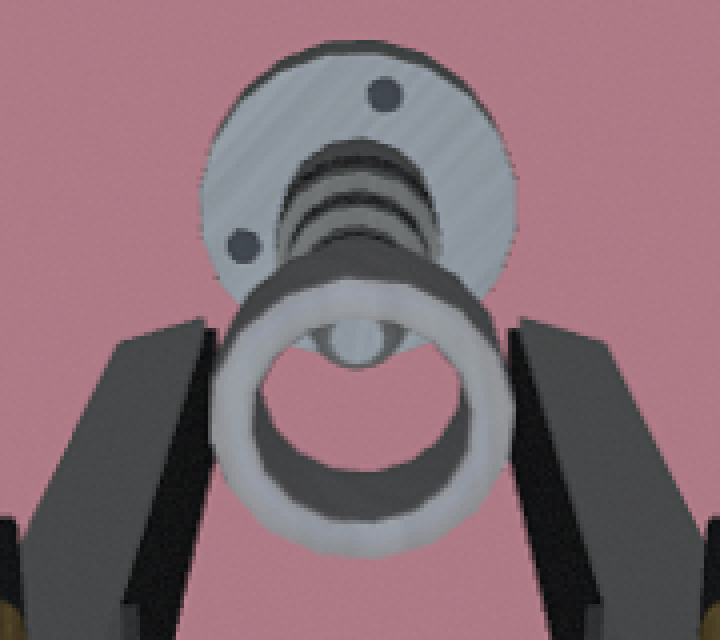

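```bash
cat > fitm.py <<'E'
from h import *
import pickle
from scipy.optimize import least_squares
def base(fn,c0,r0=(20,60),z=.018,rad=.032,ang=(-180,0)):
    d=pickle.load(open(fn,'rb')); g=cv2.GaussianBlur(d['img'],(0,0),.7)
    hsv=cv2.cvtColor(g,cv2.COLOR_BGR2HSV); gr=(255-hsv[...,1].astype(float)) # low sat
    v=g.min(2).astype(float)
    # bright & unsaturated score
    s=g[...,1].astype(float)  # green: pink ~120, disc ~165, side ~70
    # sample predicted circle normals
    pts=[]
    for a in np.radians(np.arange(10,171,4)):
        for P in [c0+rad*np.array([np.cos(a),np.sin(a)])]:
            n=np.array([np.cos(a),np.sin(a)])
            ts=np.arange(-.005,.005,.0001)
            px=np.array([w2p(d,(*(P+t*n),z)) for t in ts]).astype(np.float32)
            prof=cv2.remap(s.astype(np.float32),px[:,0][None],px[:,1][None],1)[0]
            gd=np.gradient(prof); i=np.argmin(gd)
            if gd[i]<-.8: pts.append(P+ts[i]*n)
    pts=np.array(pts)
    f=lambda q: np.hypot(*(pts-q).T)-rad
    r=least_squares(f,c0,loss='soft_l1',f_scale=.0003)
    return r.x,len(pts),np.median(abs(f(r.x))),np.mean(f(r.x))
E
python3 - <<'E'
from fitm import *
c=np.array([.5963,-.0146])
for f in('w4.pkl','w5.pkl'):
    print(f,base(f,c))
E
```

```text
w4.pkl (array([ 0.59550978, -0.01718217]), 41, np.float64(0.0003161040741726448), np.float64(-0.00012816313037569525))
w5.pkl (array([ 0.5953239 , -0.01709168]), 41, np.float64(0.0003354163761376677), np.float64(-0.00013515578595550524))
```

```bash
python3 - <<'E'
from fitm import *
d=pickle.load(open('w5.pkl','rb'))
im=cv2.resize(d['img'][150:310,230:410],None,fx=4,fy=4,interpolation=3)
def draw(c,z,r,col):
    P=np.array([(w2p(d,(c[0]+r*np.cos(a),c[1]+r*np.sin(a),z))-(230,150)+.5)*4 for a in np.linspace(0,6.29,90)])
    cv2.polylines(im,[P.astype(int)],True,col,1)
c=(.5954,-.0171)
draw(c,.018,.032,(0,0,255))
for s,col in((0,(0,255,0)),(.004,(255,0,0)),(.008,(0,255,255))): draw(c,.09+s,.004,col)
# ring: tool frame offset guess
T=d['pose']@np.linalg.inv(np.array(d['hand_eye']))
for (oy,oz) in((-.0009,.0005),):
    p=T@np.array([-.0121,oy,oz,1]); draw(p,p[2],.02,(255,0,255)); draw(p,p[2],.01375,(255,0,255));draw(p,p[2]-.016,.01375,(255,255,0));print(p)
cv2.imwrite('pics/w5d.png',im)
E
```

```text
[ 0.59637581 -0.01477704  0.12312705  1.        ]
```

View pics/w5d.png

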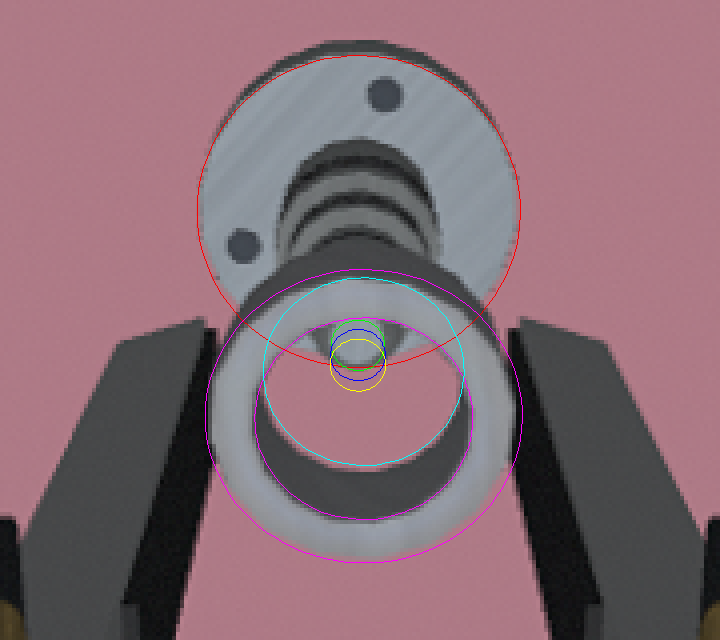

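```bash
cat >> fitm.py <<'E'
def edge(d,c,z,rad,angs,sign=-1,half=.005,thr=.8,ch=1):
    s=cv2.GaussianBlur(d['img'],(0,0),.6)[...,ch].astype(np.float32); out=[]
    for a in np.radians(angs):
        n=np.array([np.cos(a),np.sin(a)]); ts=np.arange(-half,half,.0001)
        px=np.array([w2p(d,(*(c+(rad+t)*n),z)) for t in ts]).astype(np.float32)
        gd=np.gradient(cv2.remap(s,px[:,0][None],px[:,1][None],1)[0])*-sign
        i=np.argmin(gd)
        if gd[i]<-thr: out.append(c+(rad+ts[i])*n)
    return np.array(out)
def fitfree(p):
    f=lambda q: np.hypot(*(p-q[:2]).T)-q[2]
    r=least_squares(f,[*p.mean(0),.02],loss='soft_l1',f_scale=.0002); return r.x,np.median(abs(f(r.x))),len(p)
E
python3 - <<'E'
from fitm import *
for f in('w4.pkl','w5.pkl'):
    d=pickle.load(open(f,'rb'))
    for c in ([.5957,-.0150],[.5957,-.0165]):
      for rg in ((-15,196),(20,161)):
        p=edge(d,np.array(c),.018,.0315,np.arange(*rg,5),half=.003); print(f,'base',fitfree(p))
    T=d['pose']@np.linalg.inv(np.array(d['hand_eye'])); q=T@np.array([-.0121,-.0009,.0005,1])
    # outer ring edge lower half vs pink, inner lower..; inner edge of top face
    p=edge(d,q[:2],q[2],.0195,np.r_[200:215:3,240:301:4,325:340:3],half=.002); print('outer low',fitfree(p)); 
    p=edge(d,q[:2],q[2],.0135,np.arange(200,341,5),sign=1,half=.002); print('bore low',fitfree(p)); print(q)
E
```

```text
w4.pkl base (array([ 0.59546077, -0.01572082,  0.03085536]), np.float64(0.00012196905299543745), 43)
w4.pkl base (array([ 0.59547808, -0.01577515,  0.03090933]), np.float64(0.00012735019432380187), 29)
w4.pkl base (array([ 0.59543726, -0.01563074,  0.03085884]), np.float64(0.00018520879982586447), 43)
w4.pkl base (array([ 0.59556192, -0.01538162,  0.03065296]), np.float64(0.00015007711159273698), 29)
outer low (array([ 0.59649118, -0.01649872,  0.02032805]), np.float64(0.00024024406934068133), 26)
bore low (array([ 0.59594455, -0.01801842,  0.01377496]), np.float64(0.00011473245292000812), 29)
[ 0.59626482 -0.01767226  0.17180264  1.        ]
w5.pkl base (array([ 0.59542051, -0.01596098,  0.03112461]), np.float64(0.0001708993474181554), 43)
w5.pkl base (array([ 0.59536924, -0.01550096,  0.03076381]), np.float64(0.00012453298725127737), 29)
w5.pkl base (array([ 0.59548336, -0.01590414,  0.03109728]), np.float64(0.00020859558120693913), 43)
w5.pkl base (array([ 0.59541116, -0.01542864,  0.0307314 ]), np.float64(0.00014101076319074368), 29)
outer low (array([ 0.59694929, -0.01318758,  0.02066106]), np.float64(0.00024185494749362317), 26)
bore low (array([ 0.59603127, -0.01509217,  0.01373498]), np.float64(9.858079943804096e-05), 29)
[ 0.59637581 -0.01477704  0.12312705  1.        ]
```

Call:
{"name": "drive_tool", "arguments": {"fingers": [-0.3,-0.3,-0.3,-0.3,-0.3], "travel": [[-0.0015,-0.0018,-0.02],[-0.0015,-0.0018,-0.05],[-0.0015,-0.0018,-0.08],[-0.0015,-0.0018,-0.088],[-0.0015,-0.0018,-0.088]], "twist": [[0,0,0],[0,0,0],[0,0,0],[0,0,0],[0,0,0]]}}

```text
clock: 7.68
ee_pos: [0.5948, -0.0137, 0.0747]
tool_rot: [0.025, 0.707, -0.025, 0.706]
force: [0.3, -0.7, -0.8]
width: 0.0386
```

```bash
python3 - <<'E'
from h import *
import pickle
d=wrist('w6.png'); pickle.dump(d,open('w6.pkl','wb'))
o=d['obs'];print(o['clock'],o['ee_pos'],o['width'],o['force'],o['qpos'].round(2))
c=d['img'][150:310,230:410]; cv2.imwrite('pics/w6c.png',cv2.resize(c,None,fx=4,fy=4,interpolation=3))
d=shot('scene','s6.png'); c=d['img'][170:260,270:380]; cv2.imwrite('pics/s6c.png',cv2.resize(c,None,fx=6,fy=6,interpolation=3))
E
```

```text
7.675 [ 0.59480444 -0.01373863  0.07469692] 0.038563341924623545 [ 0.3229001  -0.70083782 -0.80551813] [ 0.25  0.48 -0.43  1.88  0.26  0.84 -0.38]
```

View pics/w6c.png

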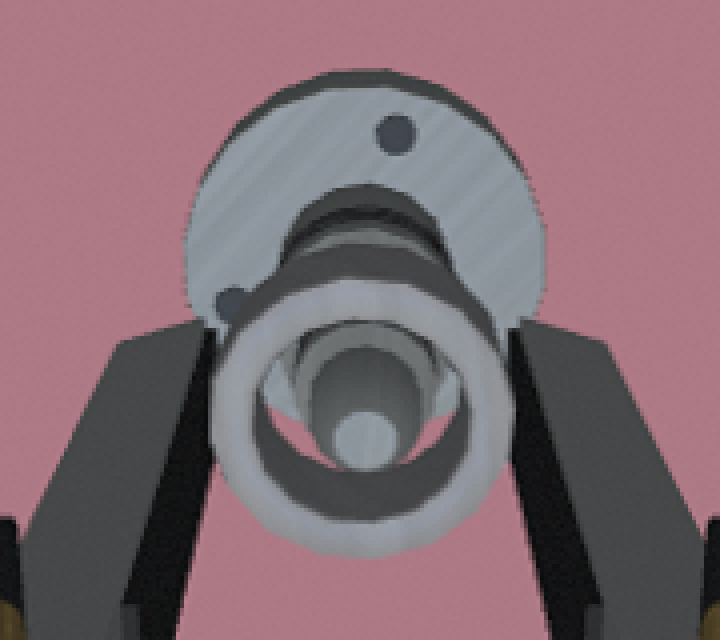

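View pics/s6c.png

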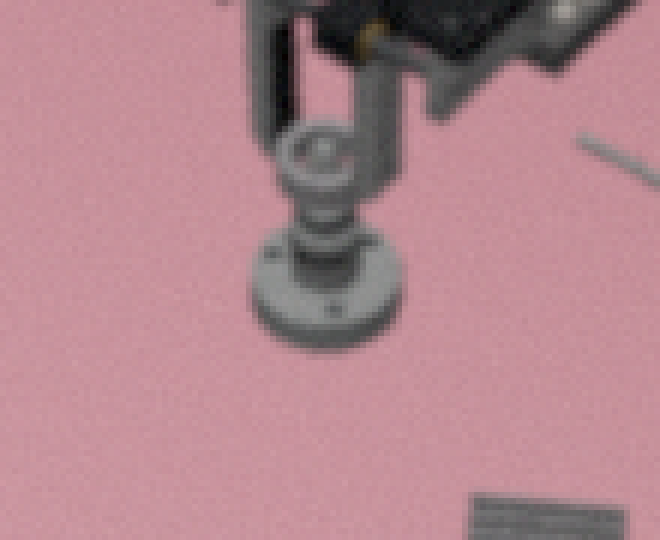

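```bash
python3 - <<'E'
from fitm import *
d=pickle.load(open('w6.pkl','rb'))
p=edge(d,np.array([.5957,-.0155]),.018,.0313,np.arange(-10,191,5),half=.003); print('base',fitfree(p))
T=d['pose']@np.linalg.inv(np.array(d['hand_eye'])); q=T@np.array([-.0121,-.0009,.0005,1])
p=edge(d,q[:2],q[2],.0135,np.arange(200,341,5),sign=1,half=.002); rb=fitfree(p);print('bore low',rb)
for s in (0,.004,.008):
    print(s,'nose',p2w(d,(321.1,260),.09+s))
# overlay
im=cv2.resize(d['img'][150:310,230:410],None,fx=4,fy=4,interpolation=3)
def draw(c,z,r,col):
    P=np.array([(w2p(d,(c[0]+r*np.cos(a),c[1]+r*np.sin(a),z))-(230,150)+.5)*4 for a in np.linspace(0,6.29,90)])
    cv2.polylines(im,[P.astype(int)],True,col,1)
c=(.5957,-.0155); s=.002
for z,r in ((.018,.032),(.046,.015),(.0485,.0125),(.060,.0125),(.0624,.01),(.074,.01),(.0764,.0075),(.084,.0075),(.09,.004)):
    draw(c,z+(s if z>.02 else 0),r,(0,0,255))
draw(rb[0][:2],q[2],.01375,(255,0,255))
cv2.imwrite('pics/w6d.png',im)
E
```

```text
base (array([ 0.59547202, -0.01562922,  0.03099221]), np.float64(0.00010782021814807058), 41)
bore low (array([ 0.59494713, -0.01486181,  0.01387313]), np.float64(8.137840946626992e-05), 29)
0 nose [ 0.59545429 -0.01611331  0.09      ]
0.004 nose [ 0.59557571 -0.01429081  0.094     ]
0.008 nose [ 0.59569713 -0.01246832  0.098     ]
```

View pics/w6d.png

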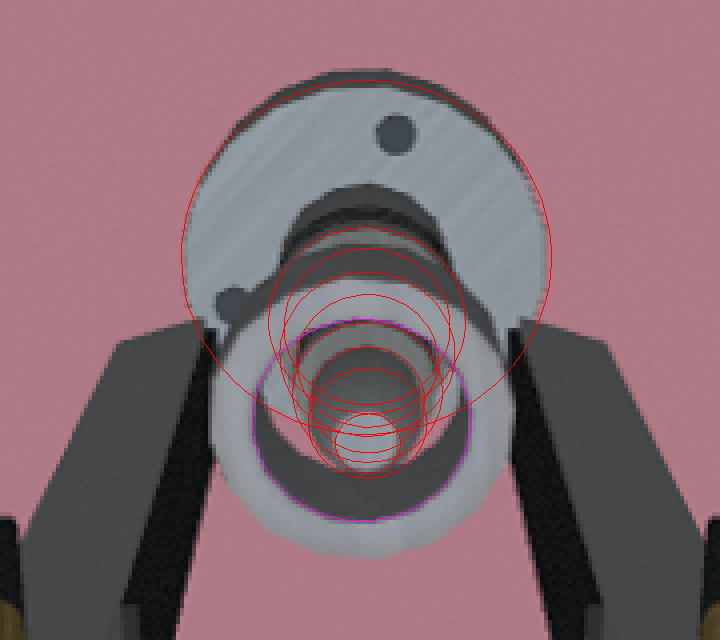

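Call:
{"name": "drive_tool", "arguments": {"fingers": [-0.3,-0.3,-0.3,-0.3], "travel": [[0.0008,-0.002,0],[0.0008,-0.002,-0.004],[0.0008,-0.002,-0.008],[0.0008,-0.002,-0.008]], "twist": [[0,0,0],[0,0,0],[0,0,0],[0,0,0]]}}

```text
clock: 8.28
ee_pos: [0.5952, -0.0146, 0.0717]
tool_rot: [0.025, 0.707, -0.025, 0.707]
force: [0.1, -0.8, -0.4]
width: 0.039
```

Call:
{"name": "drive_tool", "arguments": {"fingers": [-0.3,-0.3,-0.3], "travel": [[0,0,-0.004],[0,0,-0.006],[0,0,-0.006]], "twist": [[0,0,0],[0,0,0],[0,0,0]]}}

```text
clock: 8.65
ee_pos: [0.5952, -0.0146, 0.0694]
tool_rot: [0.025, 0.707, -0.025, 0.707]
force: [-1.5, -0.4, -0.6]
width: 0.0387
```

Call:
{"name": "drive_tool", "arguments": {"fingers": [-0.3,-0.3,-0.3], "travel": [[0,0,-0.004],[0,0,-0.006],[0,0,-0.006]], "twist": [[0,0,0],[0,0,0],[0,0,0]]}}

```text
clock: 9.02
ee_pos: [0.5952, -0.0147, 0.067]
tool_rot: [0.025, 0.707, -0.025, 0.707]
force: [-0.1, -0.2, -1.4]
width: 0.0395
```

Call:
{"name": "drive_tool", "arguments": {"fingers": [-0.3,-0.3,-0.3], "travel": [[0,0,-0.004],[0,0,-0.006],[0,0,-0.006]], "twist": [[0,0,0],[0,0,0],[0,0,0]]}}

```text
clock: 9.4
ee_pos: [0.5952, -0.0147, 0.0646]
tool_rot: [0.025, 0.707, -0.025, 0.707]
force: [-0.2, 0.4, -0.2]
width: 0.0391
```

Call:
{"name": "drive_tool", "arguments": {"fingers": [-0.3,-0.3,-0.3], "travel": [[0,0,-0.004],[0,0,-0.008],[0,0,-0.008]], "twist": [[0,0,0],[0,0,0],[0,0,0]]}}

```text
clock: 9.78
ee_pos: [0.5952, -0.0147, 0.0613]
tool_rot: [0.025, 0.707, -0.025, 0.707]
force: [-0.7, -0.8, -1.3]
width: 0.0389
```

```bash
python3 - <<'E'
from h import *
import pickle
d=wrist('w7.png'); pickle.dump(d,open('w7.pkl','wb'))
o=d['obs'];print(o['clock'],o['ee_pos'],o['width'],o['force'])
c=d['img'][150:310,230:410]; cv2.imwrite('pics/w7c.png',cv2.resize(c,None,fx=4,fy=4,interpolation=3))
E
```

```text
9.775 [ 0.59518115 -0.01466232  0.06130228] 0.03885355304057799 [-0.68657413 -0.77446448 -1.25357124]
```

View pics/w7c.png

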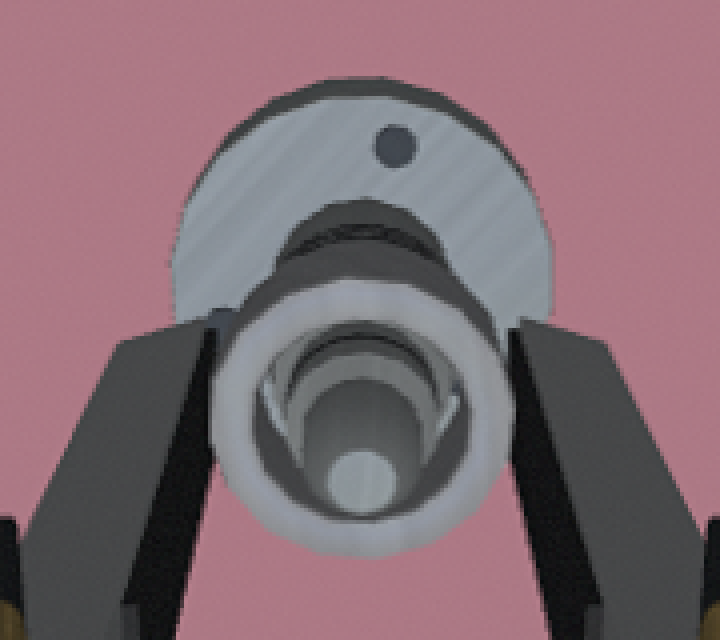

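Call:
{"name": "drive_tool", "arguments": {"fingers": [-0.3,-0.3,-0.3], "travel": [[0,0,-0.003],[0,0,-0.005],[0,0,-0.005]], "twist": [[0,0,0],[0,0,0],[0,0,0]]}}

```text
clock: 10.2
ee_pos: [0.5952, -0.0147, 0.0594]
tool_rot: [0.025, 0.707, -0.025, 0.707]
force: [0.2, 0.4, -0.6]
width: 0.0387
```

Call:
{"name": "drive_tool", "arguments": {"fingers": [-0.3,-0.3,-0.3], "travel": [[0,0,-0.003],[0,0,-0.004],[0,0,-0.004]], "twist": [[0,0,0],[0,0,0],[0,0,0]]}}

```text
clock: 10.58
ee_pos: [0.5953, -0.0146, 0.0578]
tool_rot: [0.025, 0.707, -0.025, 0.707]
force: [0.8, -0.7, -1.7]
width: 0.0387
```

Call:
{"name": "drive_tool", "arguments": {"fingers": [-0.3,-0.3,-0.3], "travel": [[0,0,-0.003],[0,0,-0.004],[0,0,-0.004]], "twist": [[0,0,0],[0,0,0],[0,0,0]]}}

```text
clock: 10.95
ee_pos: [0.5953, -0.0147, 0.0562]
tool_rot: [0.025, 0.707, -0.025, 0.707]
force: [-1.2, -0.6, -0.2]
width: 0.0387
```

Call:
{"name": "drive_tool", "arguments": {"fingers": [-0.3,-0.3,-0.3], "travel": [[0,0,-0.002],[0,0,-0.0035],[0,0,-0.0035]], "twist": [[0,0,0],[0,0,0],[0,0,0]]}}

```text
clock: 11.32
ee_pos: [0.5953, -0.0147, 0.0548]
tool_rot: [0.025, 0.707, -0.025, 0.707]
force: [0.4, 0.0, -1.2]
width: 0.0389
```

Call:
{"name": "drive_tool", "arguments": {"fingers": [-0.3,-0.3,-0.3], "travel": [[0,0,-0.002],[0,0,-0.0035],[0,0,-0.0035]], "twist": [[0,0,0],[0,0,0],[0,0,0]]}}

```text
clock: 11.7
ee_pos: [0.5952, -0.0147, 0.0534]
tool_rot: [0.025, 0.707, -0.025, 0.707]
force: [0.2, -0.4, -1.2]
width: 0.039
```

Call:
{"name": "drive_tool", "arguments": {"fingers": [-0.3,-0.3,-0.3], "travel": [[0,0,-0.002],[0,0,-0.003],[0,0,-0.003]], "twist": [[0,0,0],[0,0,0],[0,0,0]]}}

```text
clock: 12.08
ee_pos: [0.5952, -0.0147, 0.0522]
tool_rot: [0.025, 0.707, -0.025, 0.707]
force: [-0.6, -0.3, -0.2]
width: 0.0391
```

Call:
{"name": "drive_tool", "arguments": {"fingers": [-0.3,-0.3,-0.3], "travel": [[0,0,-0.0015],[0,0,-0.0025],[0,0,-0.0025]], "twist": [[0,0,0],[0,0,0],[0,0,0]]}}

```text
clock: 12.45
ee_pos: [0.5953, -0.0146, 0.0513]
tool_rot: [0.025, 0.707, -0.025, 0.707]
force: [-0.6, -0.7, 0.5]
width: 0.0388
```

Call:
{"name": "drive_tool", "arguments": {"fingers": [-0.3,-0.3,-0.3], "travel": [[0,0,-0.0015],[0,0,-0.0025],[0,0,-0.0025]], "twist": [[0,0,0],[0,0,0],[0,0,0]]}}

```text
clock: 12.82
ee_pos: [0.5955, -0.0146, 0.0509]
tool_rot: [0.025, 0.706, -0.025, 0.707]
force: [-3.0, -0.4, 11.3]
width: 0.0388
```

Call:
{"name": "drive_tool", "arguments": {"fingers": [-0.3,-0.3,-0.3], "travel": [[-0.0005,0,0.001],[-0.0005,0,0.001],[-0.0005,0,0.001]], "twist": [[0,0,0],[0,0,0],[0,0,0]]}}

```text
clock: 13.2
ee_pos: [0.5954, -0.0146, 0.051]
tool_rot: [0.025, 0.706, -0.025, 0.707]
force: [-0.2, -0.1, 6.7]
width: 0.0387
```

```bash
python3 - <<'E'
from h import *
import pickle
d=wrist('w8.png'); pickle.dump(d,open('w8.pkl','wb'))
o=d['obs'];print(o['clock'],o['ee_pos'],o['width'],o['force'])
c=d['img'][150:310,230:410]; cv2.imwrite('pics/w8c.png',cv2.resize(c,None,fx=4,fy=4,interpolation=3))
d=shot('scene','s8.png'); c=d['img'][170:260,270:380]; cv2.imwrite('pics/s8c.png',cv2.resize(c,None,fx=6,fy=6,interpolation=3))
E
```

```text
13.2 [ 0.59540261 -0.01460585  0.05099206] 0.038691691198254455 [-0.24655437 -0.12645292  6.7455129 ]
```

View pics/w8c.png

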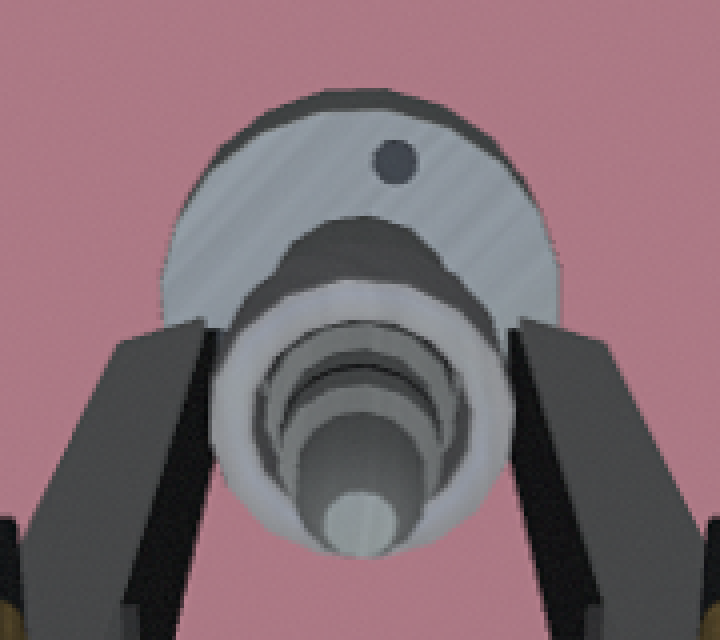

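View pics/s8c.png

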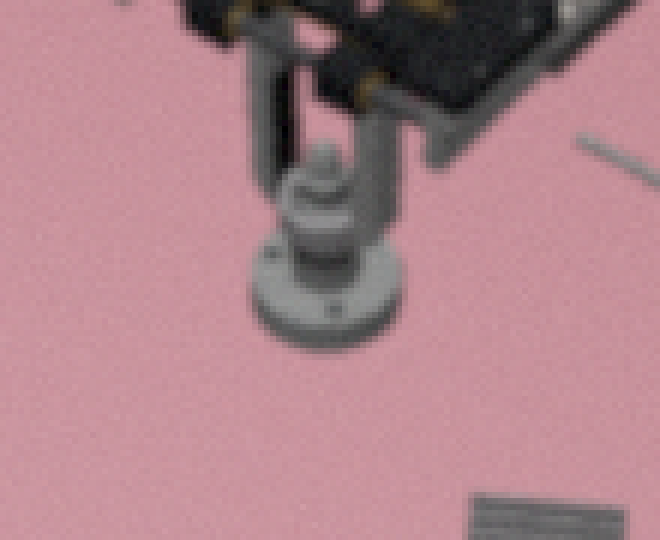

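Call:
{"name": "drive_tool", "arguments": {"fingers": [-0.3,-0.3,-0.3,-0.3,-0.3,-0.3,-0.3,-0.3,-0.3,-0.3], "travel": [[0,0,0.03],[0,0,0.09],[0,0,0.16],[0,0,0.235],[0,0,0.24],[-0.05,0.12,0.24],[-0.1,0.26,0.24],[-0.14,0.4,0.24],[-0.153,0.525,0.24],[-0.153,0.525,0.24]], "twist": [[0,0,0],[0,0,0],[0,0,0],[0,0,0],[0,0,0],[0,0,0],[0,0,0],[0,0,0],[0,0,0],[0,0,0]]}}

```text
clock: 14.55
ee_pos: [0.5324, 0.1996, 0.1464]
tool_rot: [0.024, 0.707, -0.023, 0.706]
force: [0.5, 0.4, 0.0]
width: 0.0386
```

```bash
python3 - <<'E'
from h import *
import pickle
d=wrist('w9.png'); pickle.dump(d,open('w9.pkl','wb'))
o=d['obs'];print(o['clock'],o['ee_pos'],o['width'],o['force'])
E
```

```text
14.55 [0.53240661 0.19957208 0.14644724] 0.038566528198226244 [0.51654085 0.35884151 0.04819711]
```

View pics/w9.png

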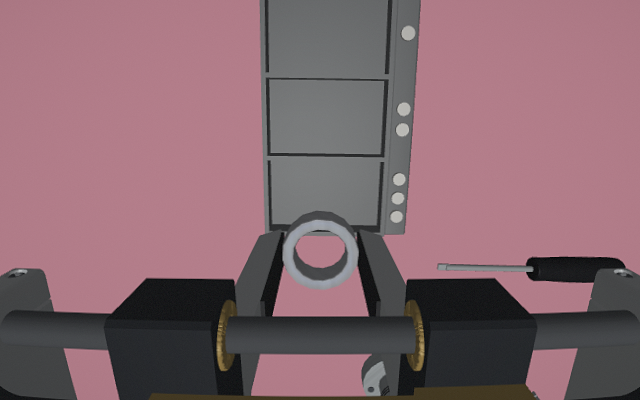

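```bash
python3 - <<'E'
from h import *
import pickle
d=pickle.load(open('w9.pkl','rb'))
for p in [(269,156),(384,158),(266,233),(382,233),(268,78),(389,79)]: print(p,p2w(d,p,.024).round(4))
for p in [(399,180),(398,198),(397,217)]: print('stud',p2w(d,p,.021).round(4))
cv2.imwrite('pics/w9c.png',cv2.resize(d['img'][140:250,250:420],None,fx=4.5,fy=4.5,interpolation=3))
E
```

```text
(269, 156) [0.4914 0.233  0.024 ]
(384, 158) [0.5889 0.2248 0.024 ]
(266, 233) [0.4816 0.1641 0.024 ]
(382, 233) [0.5856 0.1572 0.024 ]
(268, 78) [0.4969 0.2963 0.024 ]
(389, 79) [0.5947 0.2891 0.024 ]
stud [0.6021 0.2041 0.021 ]
stud [0.601  0.1879 0.021 ]
stud [0.5999 0.1703 0.021 ]
```

View pics/w9c.png

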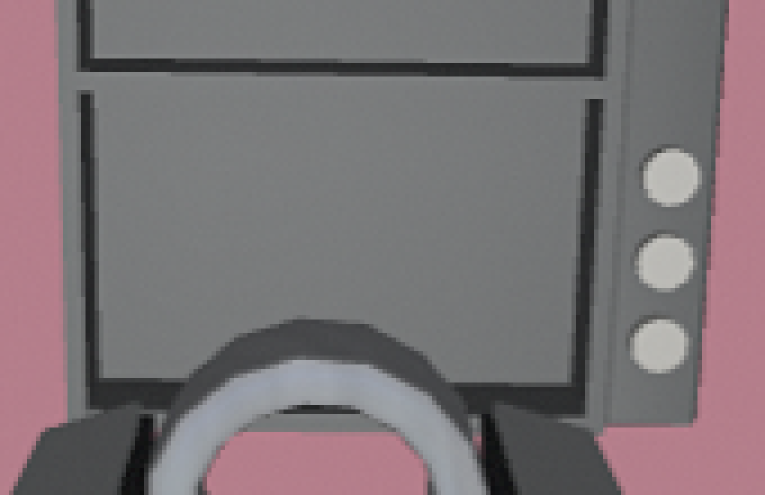

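Call:
{"name": "drive_tool", "arguments": {"fingers": [-0.3,-0.3,-0.3,-0.3,-0.3,-0.3,-0.3], "travel": [[0.009,-0.0127,-0.03],[0.009,-0.0127,-0.12],[0.009,-0.0127,-0.22],[0.009,-0.0127,-0.29],[0.009,-0.0127,-0.325],[0.009,-0.0127,-0.335],[0.009,-0.0127,-0.335]], "twist": [[0,0,0],[0,0,0],[0,0,0],[0,0,0],[0,0,0],[0,0,0],[0,0,0]]}}

```text
clock: 15.48
ee_pos: [0.5379, 0.1901, 0.0131]
tool_rot: [0.025, 0.706, -0.025, 0.707]
force: [0.7, -0.6, -0.6]
width: 0.0388
```

```bash
python3 - <<'E'
from h import *
import pickle
d=wrist('w10.png'); pickle.dump(d,open('w10.pkl','wb'))
o=d['obs'];print(o['clock'],o['ee_pos'],o['width'],o['force'])
E
```

```text
15.475 [0.53794655 0.19005719 0.01313804] 0.03879275966200121 [ 0.69431814 -0.55104955 -0.56477746]
```

View pics/w10.png

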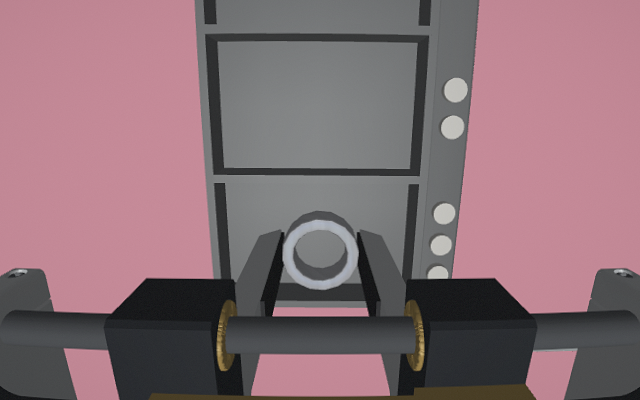

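Call:
{"name": "drive_tool", "arguments": {"fingers": [-0.3,-0.3,-0.3,-0.3,-0.3], "travel": [[-0.003,0.01,0],[-0.003,0.01,-0.004],[-0.003,0.01,-0.008],[-0.003,0.01,-0.0105],[-0.003,0.01,-0.0105]], "twist": [[0,0,0],[0,0,0],[0,0,0],[0,0,0],[0,0,0]]}}

```text
clock: 16.15
ee_pos: [0.5362, 0.1942, 0.0083]
tool_rot: [0.025, 0.707, -0.025, 0.707]
force: [0.5, -0.0, -1.1]
width: 0.0388
```

Call:
{"name": "drive_tool", "arguments": {"fingers": [-0.3,-0.3,-0.3], "travel": [[0,0,-0.001],[0,0,-0.0015],[0,0,-0.0015]], "twist": [[0,0,0],[0,0,0],[0,0,0]]}}

```text
clock: 16.52
ee_pos: [0.5363, 0.1943, 0.0079]
tool_rot: [0.025, 0.707, -0.025, 0.707]
force: [-1.2, 0.4, 1.9]
width: 0.0387
```

Call:
{"name": "drive_tool", "arguments": {"fingers": [-0.3,-0.3], "travel": [[0,0,-0.0006],[0,0,-0.0006]], "twist": [[0,0,0],[0,0,0]]}}

```text
clock: 16.77
ee_pos: [0.5363, 0.1942, 0.0079]
tool_rot: [0.025, 0.707, -0.025, 0.707]
force: [-1.0, 0.1, 6.5]
width: 0.0387
```

Contact with the floor is clear at 6.5 N. I'll release gently and back away.

Call:
{"name": "drive_tool", "arguments": {"fingers": [0.1,0.1,0.1,0.1,0.1,0.1], "travel": [[0,0,0.0005],[0,0,0.0005],[0,0,0.0005],[0,0,0.0005],[0,0,0.0005],[0,0,0.0005]], "twist": [[0,0,0],[0,0,0],[0,0,0],[0,0,0],[0,0,0],[0,0,0]]}}

```text
clock: 17.52
ee_pos: [0.5363, 0.1942, 0.0078]
tool_rot: [0.025, 0.707, -0.025, 0.707]
force: [-0.5, -0.3, 0.8]
width: 0.0516
```

Call:
{"name": "drive_tool", "arguments": {"fingers": [0.1,0.1,0.1,0.1,0.1,0.1,0.1,0.1], "travel": [[0,0,0.03],[0,0,0.08],[0,0,0.18],[0,0,0.3],[0,-0.1,0.4],[0,-0.2,0.45],[0,-0.25,0.45],[0,-0.25,0.45]], "twist": [[0,0,0],[0,0,0],[0,0,0],[0,0,0],[0,0,0],[0,0,0],[0,0,0],[0,0,0]]}}

```text
clock: 18.52
ee_pos: [0.5365, 0.0928, 0.1894]
tool_rot: [0.026, 0.706, -0.026, 0.707]
force: [-0.3, 0.9, 0.2]
width: 0.0516
```

```bash
python3 - <<'E'
from h import *
d=wrist('w11.png'); o=d['obs'];print(o['clock'],o['ee_pos'],o['width'],o['force'])
t=shot('top','t11.png'); s=shot('scene','s11.png')
c=np.zeros((600,800,3),np.uint8)
c[:300,:480]=cv2.resize(d['img'],(480,300)); a=cv2.resize(s['img'][100:260,250:450],None,fx=1.6,fy=1.6); c[:256,480:800]=a
b=cv2.resize(t['img'][120:270,170:470],None,fx=2,fy=2); c[300:600,:600]=b
cv2.imwrite('pics/c11.png',c)
E
```

```text
18.525 [0.53651696 0.09280596 0.18941554] 0.051559113448544 [-0.31297604  0.90181136  0.24692434]
```

View pics/c11.png

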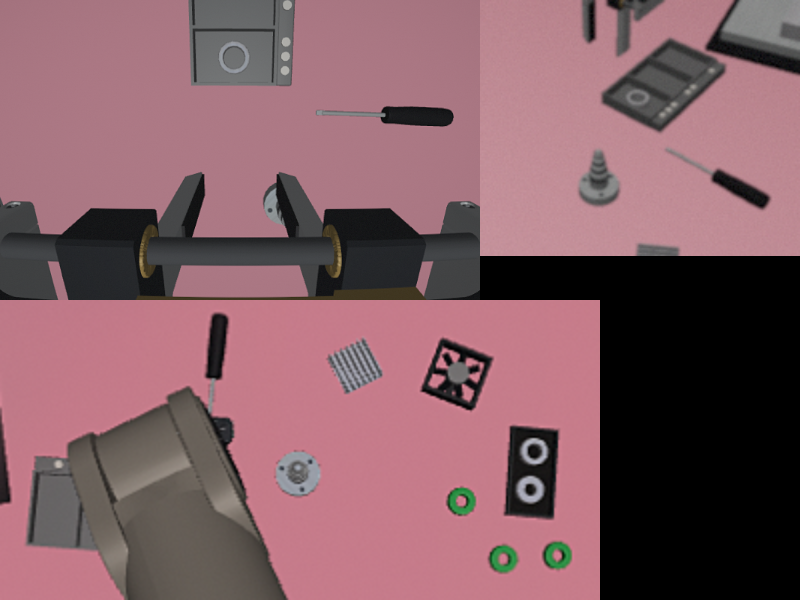

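The ring lies flat in the middle of the 3-stud compartment, at about (234,57) in the wrist panel. The spare rings and other objects are where they were, and the gripper is clear of everything, so I'm handing in the job.

```bash
python3 -c "
from plant import arm
print(arm.job_done())"
```

```text
the job is handed in; nothing more can be done
None
```

I gauged the loose aluminium ring, and it now lies flat in the compartment with 3 studs. The job is handed in at about 18.5 s on the clock.

- **Gauging:** the ring slid past the 25 mm land and stopped with its underside about 47 mm up. That is the 3-line shoulder, with the spindle near its lowest setting, so the bore is 27.5 mm. The bore size measured in the wrist pictures agreed.
- **Press force:** the first touch on the step reached 11.3 N, harder than the few newtons asked for but under the 12 N limit. I eased it to 6.7 N and held it there. Forces are read only at the end of each move, so a brief higher peak would not have shown.
- **Setting down:** I lowered the ring until it touched the floor of the compartment (6.5 N), then opened the jaws and backed away.
- **Last checks:** the final pictures show the ring flat in the middle of the 3-stud compartment, both spares in their frame, nothing else visibly moved, and the gripper touching nothing.
- **Disagreement:** the mandrel's base disc measured about 31 mm in radius in the wrist pictures instead of 32 mm. My early estimates of its y position also differed by 1 to 2 mm. Neither mattered, as the ring passed the lands without catching.

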